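# Open the top half of the split-door bench cupboard

## Robot

A 6-joint arm with a two-finger parallel gripper is mounted at the origin on the work surface. World frame = base frame: x ahead of the robot, y to its left, z up, the work surface at z = 0. Lengths are in m, angles in rad, forces in N, time in s.
With the tool pointing down it reaches from about 0.3 to 0.775 m from the base axis. Payload 14.6 kg.
Tool frame: the origin (TCP) lies at the very end of the fingers, on their centre line; the grasp point (between the pads) lies 19 mm behind it; z points along the fingers, y is the line along which they close (so a half turn about z gives the same grasp; the last joint's range is limited). The gripper opens to 94 mm and grips with 3 to 60 N. Pads are 16 mm wide; open, the fingers measure 119 mm over their backs; the gripper's body (75 mm by 177 mm) begins 78 mm behind the grasp point.
Start: joints at [1.274, 0.3, 1.521, -0, 1.321, -0.067], TCP at [0.125, 0.536, 0.205] pointing down, gripper open.
Joint ranges: [-3.03, 3.03], [-0.79, 2.21], [0.23, 2.52], [-1.04, 4.18], [0, 3.07], [-2.55, 2.55]. Speed limits (rad/s): [2.22, 2.22, 2.57, 3.14, 3.14, 3.14].

## Interface

Orientations are given as [roll, pitch, yaw] about the fixed x, y, z axes, in that order (R = Rz(yaw) Ry(pitch) Rx(roll)).
In Python, from station import telemetry, cams, hand_in, nets gives the robot as it stands.
- The arm moves only by the tool move_arm, never from a script. Its argument "increments" is a list of rows, each a list of 4 numbers: the shift along the tool's x, y, z in m, then the turn about the tool's z in rad. In form: [[tx, ty, tz, roll], ...]. A call has 1 to 20 rows; each row shifts and turns the commanded pose from where the row before left it, along the tool's axes as they then stand; what a row does not reach is not made up. A row lasts 1/8 s, in which the tool goes at most 62.5 mm and 10.7 degrees, less where a joint would pass 70% of its speed; a pose out of reach is approached as far as the arm can. A call is refused whole if a number of a shift passes 0.0625 or a number of a turn 0.188, either way. A call with a gripper value outside its range is refused whole. "grip" is the opening, from 0 (shut) to 1 (fully open), set as the call begins (left out, the last holds). The fingers move at their own pace and stop on an object; "force" is the grip in N (left out, the last holds). Time passes only in rows, so rows that do not move let the fingers close. It gives the time, the measured TCP pose, the force, the opening and the grip force at its end, in the units of the state.
- telemetry.get_obs(): the state, without advancing time (a new reading comes with each control period).
- cams.camera(name): name is "side" or "top"; returns the picture (420x560x3 uint8, blue, green, red); there is no depth.
- cams.camera_model(name): a dict with "intrinsics" (3x3 intrinsics, pixels), "k1" (the pictures are not rectified: a ray, as slopes to the right and down, at radius r is drawn at 1 + k1 r^2 times it, then the intrinsics apply), "xyz" and "attitude" of the camera in the world. Camera axes: x right, y up, looking along -z (the intrinsics and any distortion apply to the point x, -y, -z); pixel columns grow to the right and rows downward; lengths in m; the calibration is good to about 2 mm. A picture is of the moment at which its call begins. camera_model takes no time and is no camera call.
- hand_in(): hands the job in; it is judged then, once.
Trained networks look in the newest picture that a camera, given by its name, has taken for a name from the list of things; names that differ only in an ending like _2 or _b are one class to them, and where a whole thing is asked for, a point or a joint stands for the part that bears it (a point fixed in the world has none). Each returns a list of dicts, best first, with "conf" (0 to 1); they miss things now and then, are a little off and sometimes report something else, mostly with a low value. They report only what shows in the picture. A call takes as long as a camera call.
- nets.search_frame(camera, query): "extent" ([left, top, right, bottom] in pixels, round what is visible of it).
- nets.mark_of(camera, query): "centre" ([column, row] in pixels: a listed point, or the origin of a listed thing).
The state is a dict: "time_s": time; "qpos": joint angles; "joint_vel": joint speeds; "tau": joint torques, N m; "ee_pos": TCP position; "eef_rot": TCP orientation; "force": force on the tool from outside, world axes, zero at the start; "moment": the same for the moment, N m; "grip_width": finger opening in m; "grip_force": force on a finger pad.
Only numpy, scipy, OpenCV 4.12 (cv2) and the standard library are available. Lean on these libraries where they do the work, as an engineer would, in place of code of your own. Each camera call takes 0.05 s, during which the arm holds its last target. There are 200 camera calls.

## Task

On the bench stand two plywood cupboards; one has its door split across into a top and a bottom half. Swing only the top half of that split door wide open, about square to the cupboard's front, and leave it standing open so that the bottles on the upper shelf can be reached. Leave the bottom half shut and bolted, and do not open the neighbouring cupboard with the one-piece door.

Things in the scene. Friction and masses are not known exactly. Their poses are not given: they have to be found in the camera images.
- top_handle (a point): Grip point of the split cupboard's top-leaf handle: vertical steel bar, 11 mm thick, 70 mm long, axis 35 mm off the leaf's face, 25 mm from its free edge. Point: on bar axis, 20 mm below its upper end, 190 mm above bench; the bar's two 8 mm posts are 26 and 42 mm lower. Axes turn with the leaf: z up, -x out of its face, +y along it to the hinge; vertical hinge axis at x +49, y +160 mm from here
- top_leaf (a joint): Top leaf (185 wide, 104 tall, 14 mm thick, 114 to 218 mm above bench) about its vertical hinge, rad: 0 shut, grows as it swings out, clockwise seen from above; stop 1.75; may start ajar up to 0.15. Light (under 2 N), no latch, stays where left. Plywood cupboard, fixed, 220 wide, 130 deep, 220 mm tall, front facing away from the robot (+x, within 0.3 rad), on the left or right
- bolt_knob (a point): Centre of the 14 mm ball knob of the steel bolt on the bottom leaf (4 to 108 mm above bench, with a ledge along its top and its own shorter bar handle), about 85 mm above bench, 28 mm in front of that leaf's face. The level bolt is shot into a strap on the post beside the leaf's free edge; sliding it up to 30 mm towards the hinge would draw it. It must stay put
- plain_door (a joint): One-piece door of the neighbouring cupboard (same size, plywood, handle and facing, but undivided from 4 to 218 mm above bench, no bolt), rad: 0 shut, as it starts, grows as it opens; to be left shut

How it is judged:
By the outcome, as a careful person would: the job done as asked, in the order asked, and still so for the second after the job is handed in, with the robot touching nothing.
It also fails if it takes over 37 s, if anything falls off the work surface, if the arm or the gripper's body presses on something with over 40 N, if the wrist force passes 120 N, or if a joint passes its speed limit or range.

## Working session

There is one attempt and no reset: what is moved stays moved. The work goes in short steps, Python scripts to look and compute and a tool call to move; the robot and the scene stay as the last step left them, time stands still between calls to the robot, and variables do not carry over. Pictures are saved under pics/ and viewed, at most 10 in all, crops included, and the job is handed in when it is done.

Besides the shell and the picture viewer there is one more tool, called after "Request:" by a JSON object that holds its "name" and its "arguments", one argument or row to a line. move_arm: Moves the arm, as the interface text tells. Its arguments: {"type":"object","properties":{"increments":{"type":"array"},"grip":{"type":"number"},"force":{"type":"number"}},"required":["increments"]}

```bash
mkdir -p pics
cat > h.py <<'E'
import numpy as np, cv2
from station import telemetry, cams, hand_in, nets
from scipy.spatial.transform import Rotation as R
def cm(n):
    m=cams.camera_model(n); K=np.array(m["intrinsics"]); a=np.array(m["attitude"])
    Rm=a if a.shape==(3,3) else (R.from_euler('xyz',a).as_matrix() if a.size==3 else R.from_quat(a).as_matrix())
    return K,m["k1"],np.array(m["xyz"]),Rm
def ray(n,px):
    K,k,c,Rm=cm(n)
    p=cv2.undistortPoints(np.array([[px]],float),K,np.array([k,0,0,0.]))[0,0]
    return c,Rm@np.array([p[0],-p[1],-1])
def atz(n,px,z):
    c,d=ray(n,px); return c+d*(z-c[2])/d[2]
def proj(n,P):
    K,k,c,Rm=cm(n); q=Rm.T@(np.array(P)-c); u=np.array([q[0],-q[1]])/-q[2]
    u=u*(1+k*(u@u)); return (K@np.r_[u,1])[:2]
def tri(p1,p2,n1="side",n2="top"):
    c1,d1=ray(n1,p1); c2,d2=ray(n2,p2)
    s=np.linalg.lstsq(np.c_[d1,-d2],c2-c1,rcond=None)[0]
    a,b=c1+d1*s[0],c2+d2*s[1]; return (a+b)/2,np.linalg.norm(a-b)
E
python3 - <<'E'
from h import *
for n in("side","top"):
    print(n,cams.camera_model(n))
    cv2.imwrite(f"pics/{n}0.png",cams.camera(n))
    for q in("top_handle","bolt_knob"): print(q,nets.mark_of(n,q)[:3])
    for q in("top_leaf","plain_door"): print(q,nets.search_frame(n,q)[:3])
print(telemetry.get_obs())
E
```

```text
side {'intrinsics': array([[452.09924158,   0.        , 277.51303228],
       [  0.        , 452.09924158, 207.59671764],
       [  0.        ,   0.        ,   1.        ]]), 'k1': 0.011047839019826651, 'xyz': array([0.88505674, 0.37897772, 0.63752857]), 'attitude': array([ 0.82578658, -0.00518648,  2.35605162])}
top_handle [{'centre': [349.6, 262.5], 'conf': 0.9}]
bolt_knob [{'centre': [358.0, 302.7], 'conf': 0.64}]
top_leaf [{'extent': [296.0, 172.1, 389.6, 300.2], 'conf': 0.55}]
plain_door [{'extent': [180.9, 89.1, 240.7, 222.2], 'conf': 0.64}, {'extent': [298.6, 171.0, 387.2, 300.1], 'conf': 0.33}]
top {'intrinsics': array([[391.62646121,   0.        , 282.88412986],
       [  0.        , 391.62646121, 210.4652592 ],
       [  0.        ,   0.        ,   1.        ]]), 'k1': -0.07997825420154078, 'xyz': array([ 0.37529268, -0.02883081,  0.8020214 ]), 'attitude': array([ 0.18559586,  0.00480005, -1.58022707])}
top_handle [{'centre': [162.1, 174.7], 'conf': 0.8}]
bolt_knob []
top_leaf [{'extent': [131.7, 170.0, 251.6, 231.5], 'conf': 0.59}]
plain_door [{'extent': [350.1, 195.3, 470.9, 241.2], 'conf': 0.81}]
{'time_s': 0.5, 'qpos': array([ 1.27438363e+00,  2.99920417e-01,  1.52102369e+00, -1.66008033e-05,
        1.32068782e+00, -6.66017418e-02]), 'joint_vel': array([ 2.41442824e-03, -1.82543391e-03, -3.82206331e-04,  7.22374869e-04,
        2.25910081e-03,  6.82065112e-05]), 'tau': array([-7.98272868e-05, -5.31333911e+01, -3.52746248e+01,  7.08558667e-02,
        2.13945634e-02, -2.65601813e-06]), 'ee_pos': array([0.12528944, 0.53552198, 0.20542435]), 'eef_rot': array([-3.14155240e+00,  1.34348105e-05,  2.91178581e+00]), 'force': array([ 0.00423517, -0.51135647, -0.0517577 ]), 'moment': array([-0.00758482, -0.02660421,  0.01186199]), 'grip_force': 0.0, 'grip_width': 0.09378069222702183}
```

View pics/side0.png

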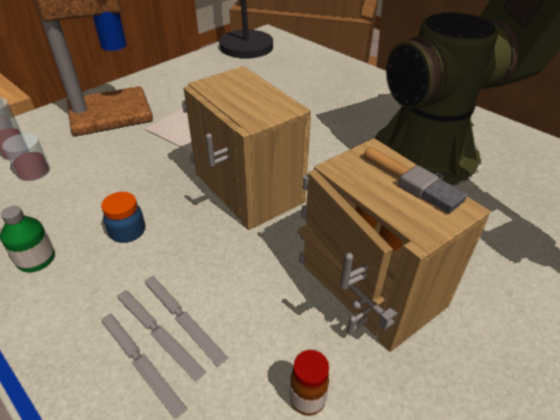

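View pics/top0.png

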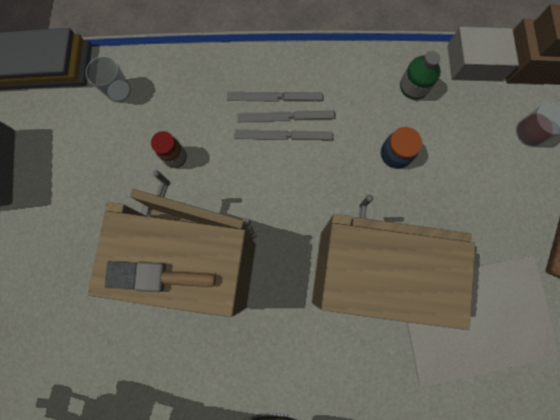

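The split cupboard is on the left in the world frame (image left in the top view), with its top leaf ajar. The handle bar shows at about (162,175) in the top view and (350,262) in the side view. The plain cupboard is on the right, and a tool lies on the split cupboard's roof.

Run:
```python
from h import *
p,e=tri([349.6,262.5],[162.1,174.7]); print("tri",p,e)
print(atz("side",[349.6,262.5],.19),atz("top",[162.1,174.7],.19))
# leaf top edge outer corners (z .218), cupboard front top corners (z .22)
for px in ([134,190],[248,222],[108,205],[245,228],[91,296],[233,315]): print(px,atz("top",px,.218))
print("bar top",atz("top",[158,174],.21),"side bar top",atz("side",[348,256],.21))
t=cv2.imread("pics/top0.png")[150:330,80:280]; s=cv2.imread("pics/side0.png")[150:350,280:500]
c=np.hstack([cv2.resize(t,(400,360)),cv2.resize(s,(396,360))]); cv2.imwrite("pics/crop.png",c)
```

```text
tri [0.54981044 0.17345836 0.18891669] 0.007860482907285684
[0.5480272  0.17693106 0.19      ] [0.5517383  0.16985559 0.19      ]
[134, 190] [0.51972245 0.20402477 0.218     ]
[248, 222] [0.46778449 0.0258033  0.218     ]
[108, 205] [0.49639166 0.24398247 0.218     ]
[245, 228] [0.45867799 0.03027189 0.218     ]
[91, 296] [0.35776722 0.26116292 0.218     ]
[233, 315] [0.33090371 0.04700823 0.218     ]
bar top [0.54722504 0.17002777 0.21      ] side bar top [0.55613591 0.17793951 0.21      ]
```

View pics/crop.png

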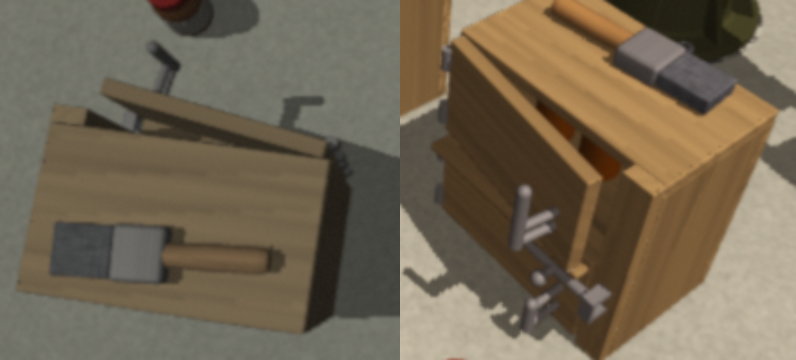

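Request:
{"name": "move_arm", "arguments": {
  "increments": [
    [0,0,-0.035,0.055],
    [0,0,-0.035,0],
    [-0.036,-0.0165,0,0],
    [-0.036,-0.0165,0,0],
    [-0.036,-0.0165,0,0],
    [-0.036,-0.0165,0,0],
    [-0.036,-0.0165,0,0],
    [-0.036,-0.0165,0,0],
    [-0.036,-0.0165,0,0],
    [-0.036,-0.0165,0,0],
    [-0.036,-0.0165,0,0],
    [-0.036,-0.0165,0,0],
    [-0.036,-0.0165,0,0],
    [-0.036,-0.0165,0,0],
    [-0.036,-0.0165,0,0],
    [-0.036,-0.0165,0,0],
    [0,0,0,0],
    [0,0,0,0]
  ],
  "grip": 0.7
}}

```text
time_s: 2.75
ee_pos: [0.5437, 0.1725, 0.2754]
eef_rot: [3.142, -0.0, 2.857]
force: [-0.0, 0.2, 0.4]
grip_width: 0.0656
grip_force: 0.0
```

Run:
```python
from h import *
o=telemetry.get_obs(); print(o["ee_pos"],o["eef_rot"],o["grip_width"])
a=cams.camera("side"); b=cams.camera("top")
for n in("side","top"): print(nets.mark_of(n,"top_handle")[:2], proj(n,o["ee_pos"]))
cv2.imwrite("pics/c2.png",np.hstack([cv2.resize(b[100:280,60:260],(400,360)),cv2.resize(a[120:320,240:460],(396,360))]))
```

```text
[0.54372233 0.17253903 0.27535838] [ 3.14155903e+00 -3.26780196e-04  2.85670988e+00] 0.06562749662737404
[{'centre': [349.6, 263.2], 'conf': 0.72}] [357.16412753 210.98116027]
[{'centre': [159.5, 175.6], 'conf': 0.72}] [141.68185405 163.75567792]
```

View pics/c2.png

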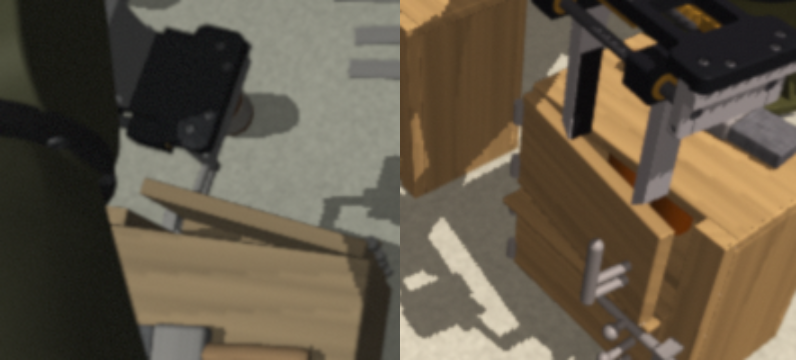

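The gripper hangs above the bar, with the fingers straddling it along the leaf. In the crop the bar top is at (597,245) and the fingertips are at (580,135) and (655,200). I'll shift slightly outward, go down and close.

Request:
{"name": "move_arm", "arguments": {
  "increments": [
    [-0.005,0.003,0,0],
    [0,0,0.026,0],
    [0,0,0.026,0],
    [0,0,0.026,0],
    [0,0,0.026,0],
    [0,0,0,0],
    [0,0,0,0]
  ]
}}

```text
time_s: 3.82
ee_pos: [0.5502, 0.174, 0.1726]
eef_rot: [3.141, 0.001, 2.857]
force: [0.2, 0.5, -0.2]
grip_width: 0.0654
grip_force: 0.0
```

Run:
```python
from h import *
a=cams.camera("side"); o=telemetry.get_obs(); print(o["ee_pos"],o["force"])
cv2.imwrite("pics/c3.png",cv2.resize(a[200:320,280:440],(800,600)))
```

```text
[0.55026568 0.17392175 0.17280985] [ 0.08037694 -0.39803746  0.76206607]
```

View pics/c3.png

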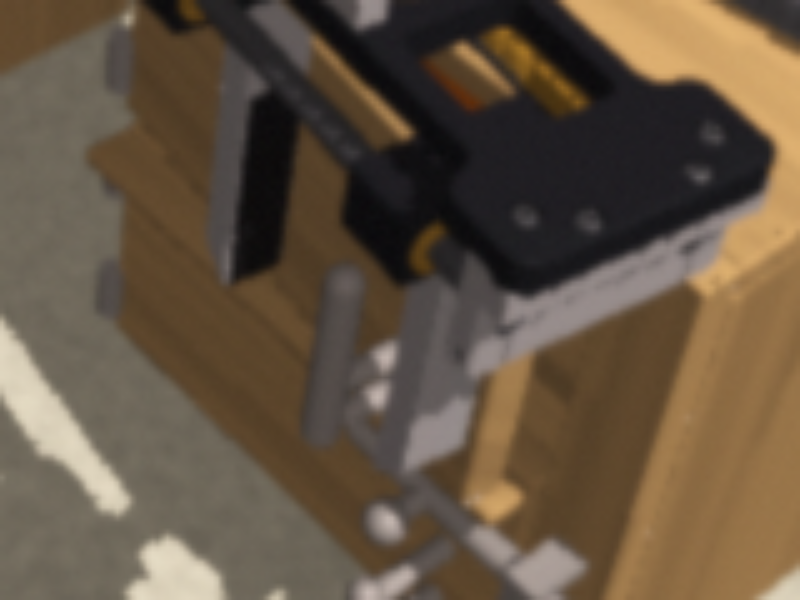

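The bar (about (332,362) at fingertip height) lies between the fingers, about 2 mm in front of the pad centre line. I'll nudge outward and close.

Request:
{"name": "move_arm", "arguments": {
  "increments": [
    [-0.002,0,0,0],
    [0,0,0,0],
    [0,0,0,0],
    [0,0,0,0],
    [0,0,0,0],
    [0,0,0,0],
    [0,0,0,0],
    [0,0,0,0]
  ],
  "grip": 0,
  "force": 20
}}

```text
time_s: 4.88
ee_pos: [0.5527, 0.1754, 0.1716]
eef_rot: [3.137, 0.002, 2.858]
force: [11.7, 16.9, -6.3]
grip_width: 0.0105
grip_force: 20.0
```

Request:
{"name": "move_arm", "arguments": {
  "increments": [
    [0,0.002,0,0],
    [-0.0157,-0.0057,0,0.1],
    [-0.0157,-0.0057,0,0.1],
    [-0.0157,-0.0057,0,0.1],
    [-0.0157,-0.0057,0,0.1],
    [0,0,0,0]
  ]
}}

```text
time_s: 5.62
ee_pos: [0.5995, 0.1274, 0.1715]
eef_rot: [-3.141, 0.0, 2.456]
force: [-2.2, -0.6, 2.1]
grip_width: 0.0103
grip_force: 20.0
```

Request:
{"name": "move_arm", "arguments": {
  "increments": [
    [-0.0157,-0.0057,0,0.1],
    [-0.0157,-0.0057,0,0.1],
    [-0.0157,-0.0057,0,0.1],
    [-0.0157,-0.0057,0,0.1],
    [-0.0157,-0.0057,0,0.1],
    [0,0,0,0]
  ]
}}

```text
time_s: 6.38
ee_pos: [0.6256, 0.0498, 0.1714]
eef_rot: [-3.139, -0.001, 1.957]
force: [-8.1, -1.3, 3.5]
grip_width: 0.0106
grip_force: 20.0
```

Request:
{"name": "move_arm", "arguments": {
  "increments": [
    [-0.0157,-0.0067,0,0.1],
    [-0.0157,-0.0062,0,0.1],
    [-0.0157,-0.0057,0,0.1],
    [-0.0157,-0.0057,0,0.1],
    [-0.0157,-0.0057,0,0.1],
    [-0.0095,-0.0033,0,0.06],
    [0,0,0,0],
    [0,0,0,0]
  ]
}}

```text
time_s: 7.38
ee_pos: [0.6074, -0.0402, 0.1715]
eef_rot: [-3.141, -0.0, 1.4]
force: [-3.3, 1.0, 1.6]
grip_width: 0.0108
grip_force: 20.0
```

Request:
{"name": "move_arm", "arguments": {
  "increments": [
    [0,0,0,0],
    [0,0,0,0],
    [0,0,0,0]
  ],
  "grip": 0.5
}}

```text
time_s: 7.75
ee_pos: [0.6076, -0.0409, 0.1714]
eef_rot: [3.142, 0.0, 1.397]
force: [-0.5, 0.5, -0.8]
grip_width: 0.037
grip_force: 0.0
```

Request:
{"name": "move_arm", "arguments": {
  "increments": [
    [0,0,-0.025,0],
    [0,0,-0.04,0],
    [0,0,-0.04,0],
    [-0.05,0,-0.03,0],
    [-0.05,0,0,0],
    [-0.05,0,0,0],
    [-0.05,0,0,0],
    [0,0,0,0],
    [0,0,0,0]
  ]
}}

```text
time_s: 8.88
ee_pos: [0.573, -0.2376, 0.3064]
eef_rot: [3.142, -0.0, 1.397]
force: [0.6, 1.0, 0.1]
grip_width: 0.047
grip_force: 0.0
```

Run:
```python
from h import *
a=cams.camera("side"); b=cams.camera("top")
for n in("side","top"): print(nets.mark_of(n,"top_handle")[:2])
cv2.imwrite("pics/s4.png",a);cv2.imwrite("pics/t4.png",b)
```

```text
[{'centre': [206.6, 207.8], 'conf': 0.79}]
[{'centre': [292.2, 141.3], 'conf': 0.61}]
```

View pics/t4.png

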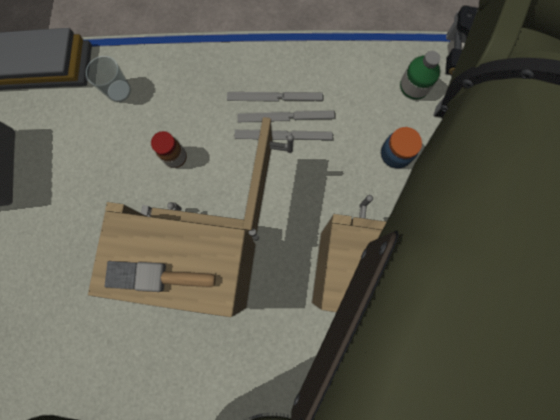

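View pics/s4.png

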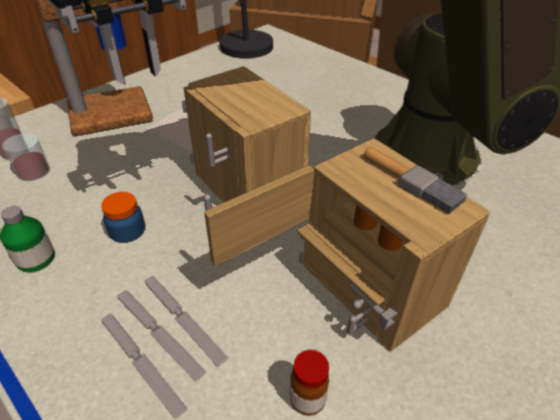

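The leaf stands square to the front (top view, from (248,222) to (266,122)). The bottom leaf is still bolted, the plain door is shut and the arm is clear.

```bash
python3 -c "
from station import hand_in
print(hand_in())"
```

```text
the job is handed in; nothing more can be done
None
```

The split cupboard's top leaf now stands open about square to its front, the bottom half is still shut and bolted, the neighbouring cupboard's door is still shut, and the job is handed in after about 9 s of robot time.

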